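# Check the lid and fill the lockable pantry box

## Robot

A 6-joint arm with a two-finger parallel gripper is mounted at the origin on a cart in front of the work surface, level with it; the furniture and walls round the work are solid. World frame = base frame: x ahead of the robot, y to its left, z up, the work surface at z = 0. Lengths are in m, angles in rad, forces in N, time in s.
With the tool pointing down it reaches from about 0.275 to 0.75 m from the base axis. Payload 10.2 kg.
Tool frame: the origin (TCP) lies midway between the tips of the shut fingers; the grasp point (between the pads) lies 19 mm behind it (env.hold_point_z is the distance from the TCP to the grasp point, in m); z points along the fingers, y is the line along which they close (so a half turn about z gives the same grasp; the last joint's range is limited). The gripper opens to 85 mm and grips with 20 to 120 N. Pads are 22 mm wide; open, the fingers measure 114 mm over their backs; the gripper's body (76 mm by 85 mm) begins 54 mm behind the grasp point. The pads swing forward as they close: fully open they stand 13 mm farther back than shut.
Start: joints at [1.093, 0.313, 1.498, -0, 1.331, -0.223], TCP at [0.132, 0.508, 0.231] pointing down, gripper open.
Joint ranges: [-2.94, 2.94], [-0.97, 2.17], [0.19, 2.56], [-1.23, 4.37], [0.02, 3.11], [-2.88, 2.88]. Speed limits (rad/s): [2.39, 2.39, 3.01, 3.14, 3.14, 3.14].

## Interface

Orientations are given as a unit quaternion [x, y, z, w].
In Python, from bench import env, kinematics, monitor, eyes, job gives the robot as it stands. The module is installed in compiled form; this text tells all that it offers. Calls block until the motion is done:
- env.reach(position, orientation): joint-space move of the TCP to a pose.
- env.movel(position, velocity=0.15, frame=None, guard=None): straight line of the TCP; frame=None keeps the orientation; velocity is the mean speed in m/s. With guard (N) it stops when the force on the tool has changed by that much, and returns True; else False.
- env.set_joints(angles): joint-space move.
- env.release() and env.close_gripper(effort=None): open the fingers fully, or close them until they stop; effort is the grip in N (None keeps the last).
- env.hold(seconds).
- kinematics.ik(position, orientation): joint angles nearest the present ones, or None.
- monitor.sense(): the state.
- eyes.grab_frame(name): name is "scene" or "side" or "wrist"; returns a dict with "frame" (384x512x3 uint8, red, green, blue), "mtx" (3x3 intrinsics, pixels), "k1" (the pictures are not rectified: a ray, as slopes to the right and down, at radius r is drawn at 1 + k1 r^2 times it, then the intrinsics apply), "view" (4x4, takes a point from world to camera coordinates). Camera axes: x right, y down, z forward; pixel columns grow to the right and rows downward; lengths in m; the calibration is good to about 2 mm. A picture is of the moment at which its call begins. There is no depth.
A pose or a line that the arm cannot do raises env.MotionError and nothing moves.
- job.hand_in(): hands the job in; it is judged then, once.
The state is a dict: "clock": time; "joints": joint angles; "qvel": joint speeds; "joint_efforts": joint torques, N m; "position": TCP position; "ee_rot": TCP orientation; "contact_force": force on the tool from outside, world axes, zero at the start; "ft_torque": the same for the moment, N m; "finger_gap": opening from 0.0 (shut) to 1.0 (fully open); "gripper_force": force on a finger pad.
Only numpy, scipy, OpenCV 4.12 (cv2) and the standard library are available. Lean on these libraries where they do the work, as an engineer would, in place of code of your own. Each camera call takes 0.05 s, during which the arm holds its last target. There are 200 camera calls.

## Task

The lid hinge of the lockable wooden pantry box has just been re-screwed: unlock the box with the key standing in its lock (a quarter turn), open the lid fully, then swing it slowly back until it is nearly shut and fully open again, feeling that it does not bind, and let go to see that it stays up. Push the canister that is already inside back flush against the hinge-side end, and stand every canister from the worktop in front of it between the guide strips, each butted flush against the one behind so that no gap is left. Then shut the lid without slamming it and lock it again, leaving the garlic, the tin and the timer where they are.

Things in the scene. Friction and masses are not known exactly. Their poses are not given: they have to be found in the camera images.
- pantry_box: Lockable box of light wood, fixed: outside 240 mm along its x, 170 mm along y, 88 mm to the rim, lid 10 mm more. Origin: centre of underside; x points from the lock side (front) to the hinge side (back), z up. Walls and floor 8 mm thick, inner width 154 mm; the row runs along the middle (y = 0) between two guide strips 12 mm high, 74 mm apart; front wall's inner face at x = -112 mm. Four canisters fit with 12 mm to spare.
- row_end (a point): Back end of the row, on the box's floor: middle of the front face of the hinge rail, a full-height batten 12 mm thick inside the back wall (box frame: x = +100 mm, y = 0, z = 8 mm). The first canister stands flush against this face. Axes as the box's.
- lid (a joint): Lid angle, rad: 0 shut, 1.75 fully open (leaning back past upright; 1.5 and more counts as fully open). Hinged on the back rim. A friction hinge (about 0.6 N m) holds the lid (0.45 kg) at any angle; lifting it at the handle takes about 6 N.
- lid_hinge (a point): Point on the lid's hinge axis, above the middle of the back wall, at rim height (box frame: x = +120 mm, y = 0, z = 88 mm); the axis runs along the box's y.
- lid_handle (a point): Middle of the lid's bar handle: round steel bar 10 mm thick, 52 mm straight along the box's y. With the lid shut it lies 216 mm in front of the hinge axis, 30 mm to the -y side, 44 mm above the rim. Bar centre to the lid's outer face 34 mm. It swings with the lid and ends up behind the raised lid, whose free edge lies 26 mm beyond the bar.
- lock_key (a joint): Angle of the key in the cam lock, rad: 0 locked, 1.57 unlocked (a quarter turn anticlockwise seen from above). Stays where it is left (friction 0.06 N m). Below about 1 rad the cam (it and the barrel stand out 14 mm under the lid) still catches the keeper on the front wall, so the lid must also be shut with the key unlocked.
- key_grip (a point): Middle of the key's bow, an upright steel plate 34 mm wide, 8 mm thick, 32 mm high, its lower edge 10 mm above the lid. Lid shut: 196 mm in front of the hinge axis, 52 mm to the box's +y side. Site x: along the bow's width, y: through its thickness, z: the key's axis. Locked, the width lies along the box's x; unlocked, along its y.
- stock_center (a point): Centre (half-way up, 32 mm) of the canister already inside the box, out of sight while the lid is shut. White ceramic, dark wooden lid, heavy base, flat-sided: 50 mm along its x, 62 mm along its y, 64 mm high, about 0.25 kg. It stands upright between the guide strips, somewhere along the box, its x along the box's x.
- garlic: Bystander: bulb of garlic, 56x56x56 mm; origin under it. Leave alone.
- food_tin: Bystander: round food tin, 57x57x72 mm; leave alone.
- timer: Bystander: round wind-up kitchen timer, 62x62x46 mm; leave alone.
- canister_a_center (a point): Centre of a canister from the worktop like the one inside the box: 50 mm along its x, 62 mm along its y, 64 mm high, about 0.25 kg; the point is half-way up (32 mm). One to three of the three are present.
- canister_b_center (a point): Centre of a canister from the worktop like the one inside the box: 50 mm along its x, 62 mm along its y, 64 mm high, about 0.25 kg; the point is half-way up (32 mm). One to three of the three are present.
- canister_c_center (a point): Centre of a canister from the worktop like the one inside the box: 50 mm along its x, 62 mm along its y, 64 mm high, about 0.25 kg; the point is half-way up (32 mm). One to three of the three are present.
Things that resemble listed ones, but are neither listed nor needed, are in the scene too. What is shaped like the part that bears canister_c_center but purple or red is not meant.

How it is judged:
By the outcome, as a careful person would: the job done as asked, in the order asked, and still so for the second after the job is handed in, with the robot touching nothing.
Of canister_a, canister_b, canister_c only 1 to 3 are there at a start; the rules pass over those that are not, and their reading is None.
At some moment in a run one of canister_a, canister_b, canister_c may be knocked a few centimetres aside while the robot is not near it.
It also fails if it takes over 210 s, if anything falls off the work surface, if the arm or the gripper's body presses on something with over 40 N, if the wrist force passes 120 N, or if a joint passes its speed limit or range.

## Working session

There is one attempt and no reset: what is moved stays moved. The work goes in short steps, each a Python script; the robot and the scene stay as the last script left them, time stands still between calls to the robot, and variables do not carry over. Pictures are saved under pics/ and viewed, at most 14 in all, crops included, and the job is handed in when it is done.

```bash
mkdir -p pics; ls; python3 - <<'E'
from bench import env,kinematics,monitor,eyes,job
import cv2,numpy as np
s=monitor.sense();print(s['clock'],s['position'],s['ee_rot'],s['finger_gap'],s['contact_force'],env.hold_point_z)
for n in("scene","side","wrist"):
    f=eyes.grab_frame(n);np.savez(f"pics/{n}0.npz",**{k:f[k] for k in("frame","mtx","k1","view")})
    cv2.imwrite(f"pics/{n}0.png",cv2.resize(f["frame"][:,:,::-1],(800,600),interpolation=cv2.INTER_CUBIC))
    R=f["view"][:3,:3];print(n,-R.T@f["view"][:3,3],R[2],f["mtx"][0,0],f["k1"])
E
```

```text
pics
0.0 [0.13222425 0.50780474 0.23071751] [ 1.27082736e-01  9.91891895e-01 -6.21866558e-04 -2.45808460e-04] 1.0027069510150464 [-0.36559365  0.27273844  0.36502462] 0.0187
scene [-0.3803952  -0.14532702  0.95753362] [ 0.67384499 -0.02216624 -0.73854017] 492.34611938145343 -0.15918150450756027
side [ 0.36992667 -1.17491791  0.73867509] [ 0.02444006  0.85700492 -0.51472832] 434.35951653532493 -0.02744015960913757
wrist [0.05246659 0.52871489 0.37391959] [ 0.31049243 -0.08166781 -0.94706115] 267.0068354597336 -0.03470437791826431
```

View pics/scene0.png

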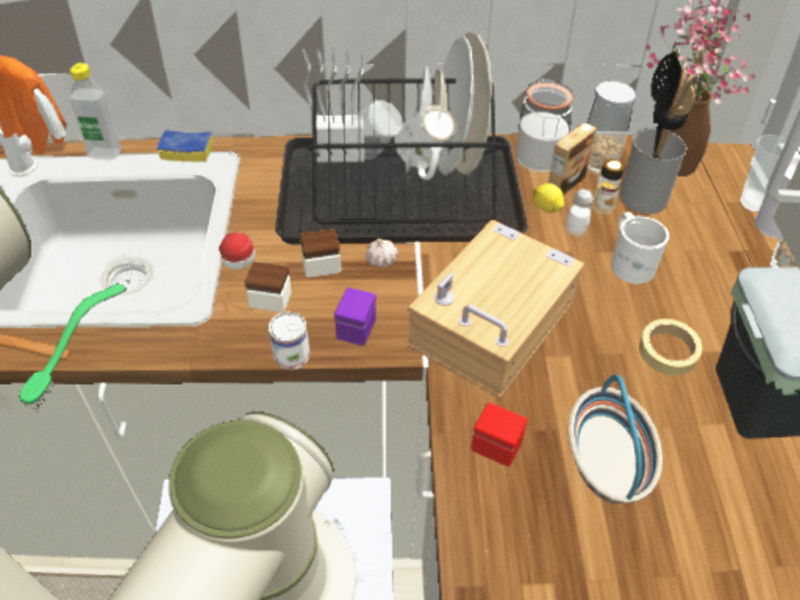

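View pics/side0.png

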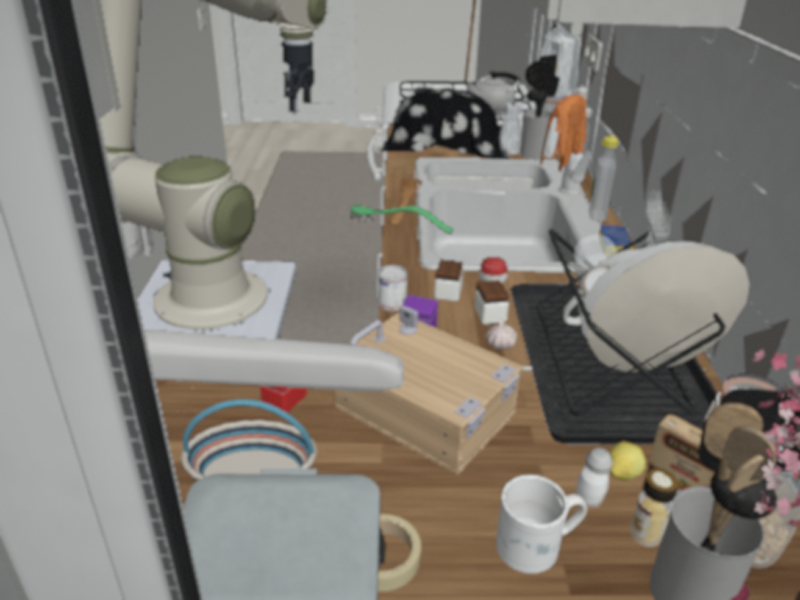

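The scene picture shows the box at about (495,305), with the hinges at upper right, and the key at (443,290) and handle at (485,318) on the front. There are two white canisters with brown lids, at (268,287) and (321,252). The other items are the red timer (237,250), tin (289,338), garlic (381,252), and purple (356,316) and red (499,435) lookalike cubes. The side view agrees: canisters at (449,280) and (491,300), and no third one in sight.

Candidates for the canisters are (268,287) and (321,252), which are white with a dark wooden lid and so match the description. The purple (356,316) and red (499,435) cubes are excluded. I'll confirm in an enlarged crop.

```bash
cat > h.py <<'E'
import numpy as np,cv2
def undist(f,uv):
    uv=np.atleast_2d(uv).astype(float);M=f["mtx"];k=float(f["k1"])
    return cv2.undistortPoints(uv[:,None,:],M,np.array([k,0,0,0,0.])).reshape(-1,2)
def rays(f,uv):
    R=f["view"][:3,:3];C=-R.T@f["view"][:3,3];n=undist(f,uv)
    return C,np.c_[n,np.ones(len(n))]@R
def plane(f,uv,z):
    C,d=rays(f,uv);return (C+d*((z-C[2])/d[:,2])[:,None])
def proj(f,P):
    P=np.atleast_2d(P);R=f["view"][:3,:3];c=P@R.T+f["view"][:3,3];n=c[:,:2]/c[:,2:]
    n=n*(1+float(f["k1"])*(n**2).sum(1,keepdims=True));M=f["mtx"];return np.c_[n[:,0]*M[0,0]+M[0,2],n[:,1]*M[1,1]+M[1,2]]
E
python3 - <<'E'
import numpy as np,cv2
a=np.load("pics/scene0.npz")["frame"];b=np.load("pics/side0.npz")["frame"]
A=cv2.resize(a[135:245,130:385],None,fx=3.1,fy=3.1,interpolation=cv2.INTER_CUBIC)
B=cv2.resize(b[155:305,200:345],None,fx=1.75,fy=1.75,interpolation=cv2.INTER_CUBIC)
C=np.zeros((600,800,3),np.uint8);C[:A.shape[0],:A.shape[1]]=A;C[341:341+B.shape[0]][:259,:B.shape[1]]=B[:259]
w=np.load("pics/wrist0.npz")["frame"];w=cv2.resize(w,(344,258));C[341:599,300:644]=w
cv2.imwrite("pics/crop1.png",C[:,:,::-1]);print(A.shape,B.shape)
E
```

```text
(341, 790, 3) (262, 254, 3)
```

View pics/crop1.png

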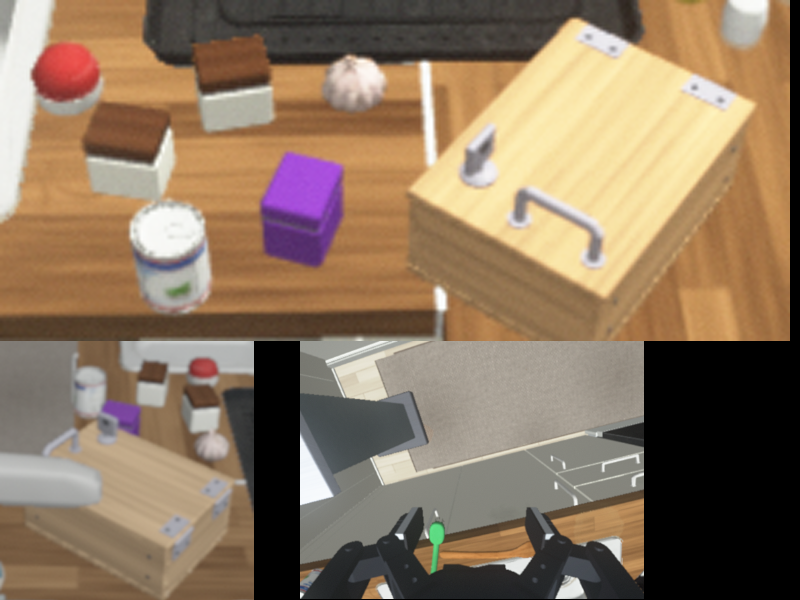

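The crop confirms the two canisters: white body, brown lid, at crop (130,150) and (233,82). The purple cube is excluded, and the lid, key and handle are all clear. Next I'll measure the poses.

```bash
python3 - <<'E'
import numpy as np,cv2
from h import *
np.set_printoptions(precision=4,suppress=True)
f=dict(np.load("pics/scene0.npz"));s=dict(np.load("pics/side0.npz"))
n=lambda *p:np.array(p,float)/3.1+[130,135]-[0.34,0.34]
m=lambda *p:(np.array(p,float)-[0,341])/1.75+[200,155]-.2
c=plane(f,n((577,18),(754,105),(606,297),(411,192)),.098)[:,:2]
print("lid corners",c.tolist());BL,BR,FR,FL=c
print("len",np.linalg.norm(BL-FL),np.linalg.norm(BR-FR),"wid",np.linalg.norm(BL-BR),np.linalg.norm(FL-FR))
x=(BL-FL)+(BR-FR);y=(BL-BR)+(FL-FR);print("yaw",np.arctan2(x[1],x[0]),np.arctan2(-y[0],y[1]),"ctr",c.mean(0))
yaw=np.arctan2(x[1]-y[0],x[0]+y[1])
# hsv brown masks
for nm,g in(("scene",f),("side",s)):
    h=cv2.cvtColor(g["frame"],cv2.COLOR_RGB2HSV)
    k=((h[...,2]<125)&(h[...,1]>90)&((h[...,0]<14))).astype(np.uint8)
    _,_,st,ce=cv2.connectedComponentsWithStats(k)
    for t,cc in zip(st,ce):
        if 40<t[4]<900 : print(nm,t,cc, plane(g,[cc],.058)[0])
# white bottoms front edge
for a in(((90,190),(163,197)),((203,129),(272,121))):
    p=plane(f,n(*a),0);print("front bottom edge",p.tolist(),np.linalg.norm(p[1]-p[0]),np.arctan2(*(p[1]-p[0])[[1,0]]))
# bystanders
print("garlic",plane(f,n((354,108)),0.0),"tin",plane(f,n((168,222)),.072),"timer",plane(f,n((68,108)),0))
print("key top",plane(f,n((489,128)),.14),"handle",plane(f,n((560,210)),.132))
E
```

```text
lid corners [[0.5659877592471425, -0.3435163074551414], [0.4612448548913697, -0.4745779137315398], [0.27229538772161277, -0.3305265231863119], [0.37442391103721384, -0.19597943291303196]]
len 0.24179296369135875 0.23759777831820905 wid 0.1677743146391373 0.16891759759016056
yaw -0.6538532620369535 -0.6617158066422214 ctr [ 0.4185 -0.3362]
scene [436  61  19  50 395] [444.8886  84.9089] [ 0.8722 -0.8037  0.058 ]
scene [192 146  25  19 264] [203.8826 155.1932] [ 0.5577 -0.0506  0.058 ]
scene [157 169  28  18 202] [170.6485 178.3663] [0.4753 0.0302 0.058 ]
scene [211 236  24   8  58] [223.3103 240.5   ] [ 0.2795 -0.1052  0.058 ]
side [279 168  16  10 128] [286.8281 172.6328] [0.4826 0.0226 0.058 ]
side [305 180  21  13 182] [314.9505 186.0165] [ 0.5628 -0.0568  0.058 ]
side [424 277  33  25 163] [436.6135 286.638 ] [ 0.7838 -0.4788  0.058 ]
side [429 297  19  12  66] [437.6515 302.1667] [ 0.7695 -0.5249  0.058 ]
front bottom edge [[0.46795397460828003, 0.06752149052204554, 0.0], [0.45899342442337365, 0.0053315483399023755, 0.0]] 0.06283216030214571 -1.713895093524907
front bottom edge [[0.5368363722120009, -0.024155389657025822, 0.0], [0.5452561986577029, -0.08394883732417838, -1.1102230246251565e-16]] 0.06038335748615056 -1.4309009432189872
garlic [[ 0.5597 -0.1557  0.    ]] tin [[ 0.3705 -0.0115  0.072 ]] timer [[ 0.5651  0.097  -0.    ]]
key top [[ 0.3996 -0.254   0.14  ]] handle [[ 0.3252 -0.2999  0.132 ]]
```

Everything measured agrees with the given sizes. The box is at (0.4185,-0.336) with yaw -0.657, and its lid measures 0.24 × 0.169. The handle is 1–2 mm from its predicted place. The canisters are at (0.488,0.033) with yaw -0.14 and (0.566,-0.0505) with yaw +0.14. Next I'll check that the swing is reachable.

```bash
cat >> h.py <<'E'
from scipy.spatial.transform import Rotation as Rot
BC=np.array([.4185,-.3362,0]);YAW=-.657
RB=Rot.from_euler('z',YAW).as_matrix()
def W(p):return BC+RB@np.asarray(p,float)
HZ=.0187
def down(psi):
    x=np.array([np.cos(psi),np.sin(psi),0]);z=np.array([0,0,-1.]);return np.c_[x,np.cross(z,x),z]
def tilt(R,a): # lean tool about box y: positive = body leans to the hinge side
    return Rot.from_rotvec(a*RB[:,1]).as_matrix()@R
def q(R):return Rot.from_matrix(R).as_quat()
def tcp(hp,R):return np.asarray(hp)+R[:,2]*HZ
def bar(th,dr=0):
    a=np.arctan2(44,216)+th;r=np.hypot(.216,.044)+dr
    return W([.120-r*np.cos(a),-.030,.088+r*np.sin(a)])
E
python3 - <<'E'
from bench import env,kinematics,monitor
from h import *
np.set_printoptions(precision=3,suppress=True)
R0=down(YAW+np.pi/2)
for th in(0,.4,.8,1.0,1.2,1.4,1.6,1.72):
    o=[]
    for t in(-.2,0,.15,.3,.45,.6,.8,1.0):
        R=tilt(R0,t);j=kinematics.ik(tcp(bar(th),R),q(R));o.append(t if j is not None else None)
    print(th,bar(th),o)
for n,p,ps in(("key",W([-.076,.052,.124]),YAW),("key2",W([-.076,.052,.124]),YAW+np.pi/2),("bar",bar(0),YAW+np.pi/2),("row",W([.07,0,.05]),YAW+np.pi),("row",W([.07,0,.2]),YAW+np.pi),("c1",[.488,.033,.04],np.pi-.14),("c2",[.566,-.05,.04],np.pi+.14)):
    R=down(ps);print(n,p,kinematics.ik(tcp(p,R),q(R)))
E
```

```text
0 [ 0.324 -0.301  0.132] [-0.2, 0, 0.15, 0.3, 0.45, 0.6, 0.8, 1.0]
0.4 [ 0.351 -0.322  0.213] [-0.2, 0, 0.15, 0.3, 0.45, 0.6, 0.8, 1.0]
0.8 [ 0.401 -0.361  0.274] [-0.2, 0, 0.15, 0.3, 0.45, 0.6, 0.8, 1.0]
1.0 [ 0.432 -0.385  0.294] [-0.2, 0, 0.15, 0.3, 0.45, 0.6, 0.8, 1.0]
1.2 [ 0.466 -0.41   0.305] [-0.2, 0, 0.15, 0.3, 0.45, 0.6, 0.8, None]
1.4 [ 0.5   -0.437  0.308] [-0.2, 0, 0.15, 0.3, 0.45, None, None, None]
1.6 [ 0.535 -0.464  0.303] [-0.2, 0, 0.15, None, None, None, None, None]
1.72 [ 0.555 -0.479  0.295] [-0.2, 0, 0.15, None, None, None, None, None]
key [ 0.39  -0.249  0.124] [-0.822  0.328  1.842 -0.     0.972  1.406]
key2 [ 0.39  -0.249  0.124] [-0.822  0.328  1.842 -0.     0.972 -0.165]
bar [ 0.324 -0.301  0.132] [-1.015  0.276  1.889 -0.     0.976 -0.358]
row [ 0.474 -0.379  0.05 ] [-0.867  0.703  1.445 -0.     0.994 -1.781]
row [ 0.474 -0.379  0.2  ] [-0.867  0.532  1.307 -0.     1.303 -1.781]
c1 [0.488, 0.033, 0.04] [-0.173  0.52   1.825 -0.     0.797 -1.603]
c2 [0.566, -0.05, 0.04] [-0.294  0.65   1.579 -0.     0.912 -2.005]
```

```bash
cat >> h.py <<'E'
def st():
    from bench import monitor
    s=monitor.sense();return "t=%.1f p=%s F=%s T=%s gap=%.3f gf=%.1f"%(s['clock'],np.round(s['position'],4),np.round(s['contact_force'],1),np.round(s['ft_torque'],2),s['finger_gap'],s['gripper_force'])
E
python3 - <<'E'
from bench import env,monitor,eyes
from h import *
R=down(YAW);K=W([-.076,.052,.124])
env.reach(tcp(K+[0,0,.13],R),q(R));print(st())
env.movel(tcp(K+[0,0,.05],R));
f=eyes.grab_frame("wrist");cv2.imwrite("pics/w1.png",f["frame"][:,:,::-1])
print(st(),env.movel(tcp(K,R),velocity=.08,guard=8));print(st())
env.close_gripper(40);print(st())
R2=down(YAW+np.pi/2);env.reach(tcp(K,R2),q(R2));print(st())
E
```

```text
t=3.0 p=[ 0.3903 -0.2482  0.2353] F=[ 0.4  0.  -0.7] T=[ 0.01 -0.03 -0.01] gap=0.996 gf=0.0
t=3.7 p=[ 0.3905 -0.249   0.1563] F=[ 0.3 -0.2  0.8] T=[-0.    0.   -0.01] gap=1.000 gf=0.0 False
t=4.5 p=[ 0.3903 -0.2488  0.1057] F=[-0.3 -0.3  0.8] T=[-0.01  0.01 -0.03] gap=1.002 gf=0.0
t=5.2 p=[ 0.3923 -0.2456  0.1056] F=[17.2 21.2  4.4] T=[ 3.12 -2.8   0.01] gap=0.088 gf=41.4
t=6.6 p=[ 0.3929 -0.2489  0.1058] F=[18.9  2.2 -6.6] T=[ 0.44 -3.07 -0.  ] gap=0.086 gf=40.6
```

View pics/w1.png

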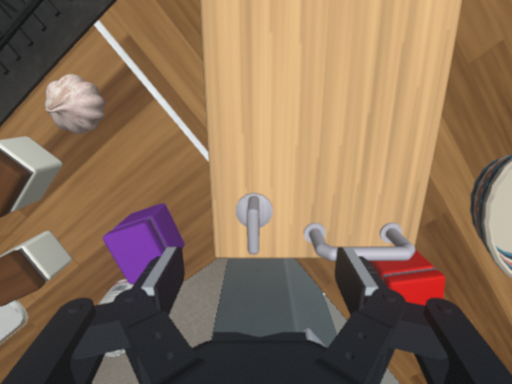

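The wrist view shows the key at (254,220) between the fingers, locked and clear of the handle. The grip forces show the box sits about (+2,+3.7) mm from my estimate in its own frame, so I'll correct for that and grip the handle.

```bash
cat >> h.py <<'E'
BC=BC+RB@np.array([.0019,.003,0])
R0=down(YAW+np.pi/2)
def tau(th):return .13*min(max(th,0)/1.,1)
def swing(env,a,b,off=np.zeros(3),vel=.07,step=.13,log=False,guard=None):
    n=max(1,int(np.ceil(abs(b-a)/step)))
    for th in np.linspace(a,b,n+1)[1:]:
        R=tilt(R0,tau(th));g=env.movel(tcp(bar(th)+off,R),velocity=vel,frame=q(R),guard=guard)
        if log:
            from bench import monitor
            s=monitor.sense();d=RB.T@(s['position']-tcp(bar(th)+off,R))*1e3;print("%.2f t=%.1f d=%s F=%s"%(th,s['clock'],np.round(d,1),np.round(RB.T@s['contact_force'],1)),g)
        if g:return th
E
python3 - <<'E'
from bench import env,monitor,eyes
from h import *
K=W([-.076,.052,.124])
env.release();env.movel(tcp(K+[0,0,.06],R0))
env.movel(tcp(bar(0)+[0,0,.06],R0))
print(env.movel(tcp(bar(0),R0),velocity=.08,guard=8),st())
env.close_gripper(40);print(st())
s=monitor.sense();print("off box mm",RB.T@(s['position']-tcp(bar(0),R0))*1e3,RB.T@s['contact_force'])
f=eyes.grab_frame("scene");h=cv2.resize(f["frame"][100:260,220:400],None,fx=3.3,fy=3.3,interpolation=cv2.INTER_CUBIC);cv2.imwrite("pics/s2.png",h[:,:,::-1])
E
```

```text
False t=9.5 p=[ 0.3277 -0.3003  0.1137] F=[ 0.2  0.1 -1. ] T=[-0.01  0.04 -0.04] gap=1.001 gf=0.0
t=10.2 p=[ 0.328  -0.3005  0.1135] F=[ 4.  -2.8 -1.9] T=[-0.37 -0.72  0.04] gap=0.099 gf=38.9
off box mm [ 0.6386973  -0.05374453  0.1937958 ] [ 4.88901259  0.24170109 -1.90716395]
```

View pics/s2.png

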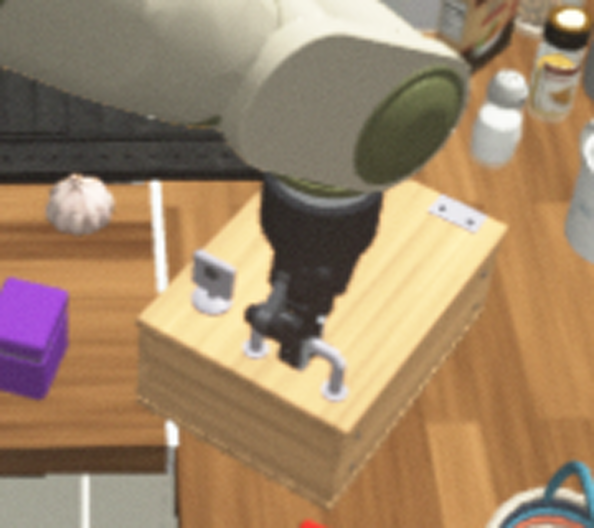

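The key at (212,275) is turned crosswise, so the box is unlocked, and the bar is gripped at (295,335). Now I'll open the lid slowly.

```bash
sed -i 's/\.0019,\.003,0/.0025,.003,0/' h.py; python3 - <<'E'
from bench import env,monitor,eyes
from h import *
env.close_gripper(25)
r=swing(env,0,.39,log=True,guard=25)
print(st())
if r is None: print(swing(env,.39,1.04,log=True,guard=25),st())
E
```

```text
0.13 t=11.0 d=[-0.3  0.  -0.3] F=[ 1.2 -1.  -1.3] False
0.26 t=11.5 d=[-0.4 -0.   0.1] F=[-5.2 -0.9  1.9] False
0.39 t=12.1 d=[-0.8 -0.   0.1] F=[-7.6 -1.   4.3] False
t=12.1 p=[ 0.3527 -0.3195  0.1923] F=[-6.6  3.9  4.3] T=[0.74 1.21 0.04] gap=0.102 gf=38.3
0.52 t=12.7 d=[-1.   0.   0.6] F=[-10.1  -1.    8.5] False
0.65 t=13.2 d=[-1.   0.   1.3] F=[-11.3  -0.2  12.2] False
0.78 t=13.8 d=[-0.6  0.   2.3] F=[-12.4  -0.4  17.3] False
0.91 t=14.3 d=[-0.1 -0.   2.7] F=[-9.2  0.9 17. ] False
1.04 t=14.9 d=[0.3 0.  2.7] F=[-4.8  0.2 15. ] False
None t=14.9 p=[ 0.4408 -0.3875  0.2807] F=[-3.7  3.1 15. ] T=[ 0.77  0.95 -0.  ] gap=0.099 gf=38.1
```

```bash
cat >> h.py <<'E'
_bar=bar
EX,EZ=.001,.0026
def bar(th,dr=0):
    c,s=np.cos(th),np.sin(th) # point at -x rises: (x,z)->(x c + z s, -x s + z c)
    return _bar(th,dr)+RB@np.array([EX-(EX*c+EZ*s),0,EZ-(-EX*s+EZ*c)])
E
python3 - <<'E'
from bench import env,monitor,eyes
from h import *
print(swing(env,1.04,1.72,log=True,guard=25),st())
f=eyes.grab_frame("scene");h=cv2.resize(f["frame"][50:290,200:480],(700,600),interpolation=cv2.INTER_CUBIC);cv2.imwrite("pics/s3.png",h[:,:,::-1])
E
```

```text
1.15 t=15.4 d=[0.5 0.  0.6] F=[ 0.7 -0.   5.8] False
1.27 t=15.9 d=[0.6 0.  0.6] F=[1.3 0.7 4.4] False
1.38 t=16.4 d=[0.7 0.1 0.5] F=[1.4 0.1 5. ] False
1.49 t=16.9 d=[0.7 0.  0.3] F=[ 3.  -0.   4.4] False
1.61 t=17.4 d=[0.9 0.1 0.2] F=[3.6 0.9 5. ] False
1.72 t=17.9 d=[ 0.9  0.1 -0.2] F=[5.2 0.1 4.5] False
None t=17.9 p=[ 0.5566 -0.4767  0.2803] F=[ 4.2 -3.1  4.5] T=[-0.4  -0.6  -0.01] gap=0.105 gf=36.8
```

View pics/s3.png

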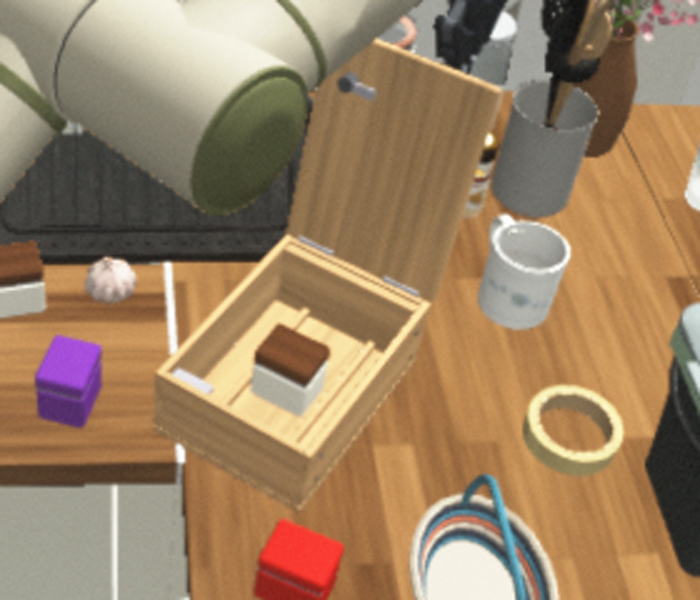

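The picture shows the lid fully open and the stock canister inside at (292,368), between the strips with a gap behind it. Now the feel-swing: nearly shut, then fully open, then let go.

```bash
python3 - <<'E'
from bench import env,monitor,eyes,kinematics
from h import *
r=swing(env,1.72,.1,vel=.055,step=.135,log=True,guard=25)
print(st())
if r is None:
    env.hold(.3);print(swing(env,.1,1.72,vel=.055,step=.135,log=True,guard=25));print(st())
R=tilt(R0,tau(1.72));p=tcp(bar(1.72),R)
for dz in(.05,.06,.07,.09):print(dz,[kinematics.ik(p+[0,0,dz]+RB@np.array([dx,0,0]),q(R)) is not None for dx in(0,-.02,-.04)])
E
```

```text
1.58 t=18.7 d=[-0.2  0.1  0.2] F=[-1.4  1.   5.3] False
1.45 t=19.4 d=[-0.   0.   0.2] F=[-0.6  0.7  6.7] False
1.31 t=20.0 d=[-0.1 -0.  -0. ] F=[-3.6  0.4  4.6] False
1.18 t=20.7 d=[-0.2 -0.  -0.3] F=[-4.3  0.2  2.6] False
1.04 t=21.4 d=[-0.3 -0.  -0.1] F=[-4.4  0.1  2.5] False
0.91 t=22.1 d=[-0.1 -0.  -0.4] F=[-2.  -1.4 -1. ] False
0.78 t=22.8 d=[-0.4 -0.  -0.3] F=[-2.6 -1.9 -2.7] False
0.64 t=23.5 d=[-0.3 -0.  -0.2] F=[-3.  -2.1 -1.8] False
0.51 t=24.2 d=[-0.3 -0.  -0.4] F=[-3.2 -1.8 -3.6] False
0.37 t=24.9 d=[-0.1  0.  -0.3] F=[-1.1 -1.5 -4.7] False
0.24 t=25.6 d=[-0.1  0.  -0.3] F=[-0.7 -1.2 -6.2] False
0.10 t=26.3 d=[-0.   0.  -0.1] F=[ 0.2 -1.8 -4.3] False
t=26.3 p=[ 0.3319 -0.3035  0.1346] F=[-1.  -1.6 -4.3] T=[-0.23  0.03  0.07] gap=0.100 gf=37.5
0.23 t=27.2 d=[0.3 0.  0.3] F=[ 0.2  0.5 -0.7] False
0.37 t=27.9 d=[0.3 0.  0.3] F=[ 1.4 -0.4 -2.1] False
0.50 t=28.6 d=[0.3 0.  0.5] F=[-1.9  0.9  0.6] False
0.64 t=29.3 d=[-0.1  0.   0.4] F=[-5.2  0.7  3.8] False
0.77 t=30.0 d=[-0.1  0.   0.7] F=[-4.4  1.4  4.8] False
0.91 t=30.7 d=[0.1 0.  1.2] F=[-4.6  1.4  6.8] False
1.04 t=31.4 d=[0.2 0.  1.6] F=[-4.   0.   9.4] False
1.18 t=32.1 d=[0.4 0.  1.7] F=[-2.4  1.2  7.9] False
1.31 t=32.8 d=[0.8 0.  1.1] F=[0.8 0.9 4.6] False
1.45 t=33.5 d=[0.6 0.1 0.4] F=[1.7 0.4 4.4] False
1.58 t=34.2 d=[ 0.4  0.  -0.2] F=[3.1 0.4 3.9] False
1.72 t=34.9 d=[ 0.3  0.  -0.6] F=[3.2 1.1 1.8] False
None
t=34.9 p=[ 0.5561 -0.4764  0.2799] F=[ 3.2 -1.1  1.8] T=[-0.06 -0.34 -0.02] gap=0.097 gf=36.9
0.05 [False, True, True]
0.06 [False, False, True]
0.07 [False, False, True]
0.09 [False, False, False]
```

The lid didn't bind; forces stayed within about 10 N. Releasing here would jam a finger between bar and lid, and there isn't enough reach to withdraw upward. So I'll ease the lid to about 1.0 rad, let go there with a tilted tool, and push it fully open from inside with shut fingers.

```bash
python3 - <<'E'
from bench import env,monitor,eyes,kinematics
from h import *
print(swing(env,1.72,1.1,vel=.07,guard=25))
for th,t in((1.06,.3),(1.03,.5),(1.0,.7)):
    R=tilt(R0,t);env.movel(tcp(bar(th),R),velocity=.03,frame=q(R),guard=30)
print(st());env.release();print(st())
R=tilt(R0,.7);p=tcp(bar(1.0),R)
env.movel(p-R[:,2]*.07,velocity=.1);print(st())
f=eyes.grab_frame("scene");cv2.imwrite("pics/s4.png",cv2.resize(f["frame"][30:290,200:480],(700,600))[:,:,::-1])
E
```

```text
None
t=39.0 p=[ 0.4251 -0.3754  0.2808] F=[-3.4  1.1 -1.2] T=[-0.16 -0.02  0.06] gap=0.100 gf=35.2
t=39.8 p=[ 0.425  -0.3753  0.2813] F=[ 0.1  0.4 -1. ] T=[-0.2  -0.24  0.01] gap=1.001 gf=0.0Traceback (most recent call last):
  File "<stdin>", line 8, in <module>
bench.MotionError: the arm cannot follow that straight line within its joint ranges
```

```bash
python3 - <<'E'
from bench import env,monitor,eyes,kinematics
from h import *
for t in(.7,.6,.5,.4,.3):
    R=tilt(R0,t);print(t,[d for d in(.01,.02,.03,.04,.05,.06,.07,.08) if kinematics.ik(tcp(bar(1.0),R)-R[:,2]*d,q(R)) is not None])
print(kinematics.ik(tcp(bar(1.0),tilt(R0,.7)),q(tilt(R0,.7))),monitor.sense()['joints'])
E
```

```text
0.7 [0.01, 0.02, 0.03, 0.04, 0.05, 0.06]
0.6 [0.01, 0.02, 0.03, 0.04, 0.05, 0.06, 0.07, 0.08]
0.5 [0.01, 0.02, 0.03, 0.04, 0.05, 0.06, 0.07, 0.08]
0.4 [0.01, 0.02, 0.03, 0.04, 0.05, 0.06, 0.07, 0.08]
0.3 [0.01, 0.02, 0.03, 0.04, 0.05, 0.06, 0.07, 0.08]
[-0.86820099  0.82729205  0.70043616 -0.18122943  2.29461279 -0.28329438] [-0.86819916  0.82728472  0.70043223 -0.18118518  2.294572   -0.28327857]
```

```bash
python3 - <<'E'
from bench import env,monitor,eyes,kinematics
from h import *
R=tilt(R0,.7);env.movel(tcp(bar(1.0),R)-R[:,2]*.05,velocity=.1);print(st())
R=tilt(R0,.2);p=W([.03,-.03,.40]);env.movel(tcp(p,R),velocity=.2,frame=q(R));print(st())
RF=down(YAW+np.pi);env.reach(tcp(W([-.06,-.01,.40]),RF),q(RF));env.close_gripper(30);print(st())
f=eyes.grab_frame("scene");cv2.imwrite("pics/s4.png",cv2.resize(f["frame"][30:290,200:480],(700,600))[:,:,::-1])
for p in([-.06,-.01,.275],[.05,-.01,.275],[.12,-.01,.275]):print(kinematics.ik(W(p),q(RF)))
E
```

```text
t=40.4 p=[ 0.4505 -0.395   0.319 ] F=[-0.2 -0.2 -0.8] T=[-0.2  -0.22 -0.03] gap=1.003 gf=0.0
t=41.1 p=[ 0.4246 -0.375   0.3807] F=[-0.1  0.2 -1.1] T=[-0.04 -0.03 -0.01] gap=0.999 gf=0.0
t=43.3 p=[ 0.3687 -0.3066  0.3813] F=[ 0.3 -0.7 -0.2] T=[ 0.03  0.02 -0.04] gap=0.001 gf=0.0
[-9.38713052e-01  1.81530609e-01  1.55148633e+00 -4.44089210e-16
  1.40857571e+00 -1.85250938e+00]
[-8.85485865e-01  4.33915330e-01  1.21328086e+00 -4.44089210e-16
  1.49439647e+00 -1.79928219e+00]
[-8.61003698e-01  6.08566320e-01  9.42382915e-01 -4.44089210e-16
  1.59064342e+00 -1.77480002e+00]
```

View pics/s4.png

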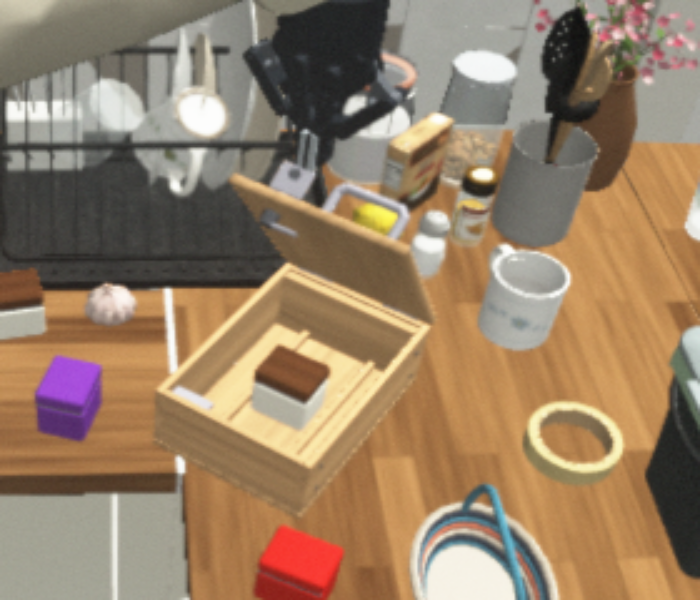

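The released lid holds at about 1.0 rad. The fingers are shut in front of it, above its edge at (320,180). Now I'll push it to fully open, back off, and look.

```bash
python3 - <<'E'
from bench import env,monitor,eyes,kinematics
from h import *
RF=down(YAW+np.pi)
env.movel(W([-.065,-.03,.30]),velocity=.2);env.movel(W([-.065,-.03,.275]),velocity=.1)
for x in(-.02,.03,.08,.11,.128):
    g=env.movel(W([x,-.03,.275]),velocity=.06,guard=25);s=monitor.sense();print(x,g,RB.T@(s['position']-BC),RB.T@s['contact_force'],s['clock'])
    if g:break
env.movel(W([-.02,-.03,.30]),velocity=.15);env.hold(.5)
f=eyes.grab_frame("scene");np.savez("pics/s5.npz",**{k:f[k] for k in("frame","mtx","k1","view")})
cv2.imwrite("pics/s5.png",cv2.resize(f["frame"][30:290,130:480],(800,594))[:,:,::-1]);print(st())
E
```

```text
-0.02 False [-0.01999976 -0.03004051  0.27524103] [-5.7770234  -0.06575477  3.52364087] 45.2167
0.03 False [ 0.03092141 -0.0300332   0.27789295] [-6.69427473  0.93159711 16.28095582] 46.2
0.08 True [ 0.04304983 -0.03018881  0.28169536] [-0.28460186  0.170871    7.15712024] 46.5917
t=47.7 p=[ 0.3882 -0.3469  0.3   ] F=[-0.4  0.4  0.4] T=[ 0.01  0.03 -0.01] gap=0.003 gf=0.0
```

View pics/s5.png

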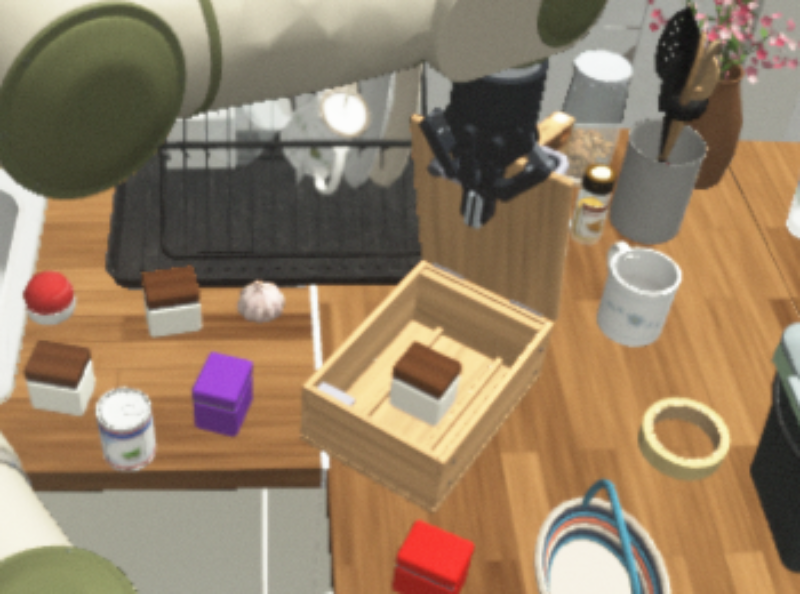

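The picture shows the lid raised to near upright; the finger linkage stopped on its edge. I'll push again with the fingertips a bit higher.

```bash
python3 - <<'E'
from bench import env,monitor,eyes,kinematics
from h import *
for x in(.03,.06,.09,.11,.130):
    g=env.movel(W([x,-.03,.300]),velocity=.05,guard=20);s=monitor.sense();print(x,g,RB.T@(s['position']-BC),RB.T@s['contact_force'],s['clock'])
    if g:break
env.movel(W([-.04,-.03,.32]),velocity=.15);env.hold(.5)
f=eyes.grab_frame("side");b=f["frame"][100:310,180:360];np.savez("pics/side6.npz",**{k:f[k] for k in("frame","mtx","k1","view")})
g=eyes.grab_frame("scene");np.savez("pics/s6.npz",**{k:g[k] for k in("frame","mtx","k1","view")});a=g["frame"][60:270,260:400]
cv2.imwrite("pics/s6.png",np.hstack([cv2.resize(b,(400,467)),cv2.resize(a,(311,467))])[:,:,::-1]);print(st())
E
```

```text
0.03 False [ 0.02983973 -0.03003025  0.30011354] [0.47573224 0.26436362 0.29891706] 48.875
0.06 False [ 0.06011721 -0.0299636   0.29978642] [-0.70280796 -0.45397913 -0.49151397] 49.625
0.09 False [ 0.09006755 -0.02997818  0.29978618] [-0.77407205 -0.17527594 -0.74430283] 50.375
0.11 False [ 0.11003991 -0.03000712  0.29978694] [-0.4543189   0.12223917  0.19993348] 50.925
0.13 False [ 0.1300796  -0.02999156  0.30009702] [-0.49575409 -0.08032703 -0.40266879] 51.475
t=53.4 p=[ 0.3723 -0.3347  0.32  ] F=[-0.2 -0.   0.4] T=[-0.07  0.    0.03] gap=0.002 gf=0.0
```

View pics/s6.png

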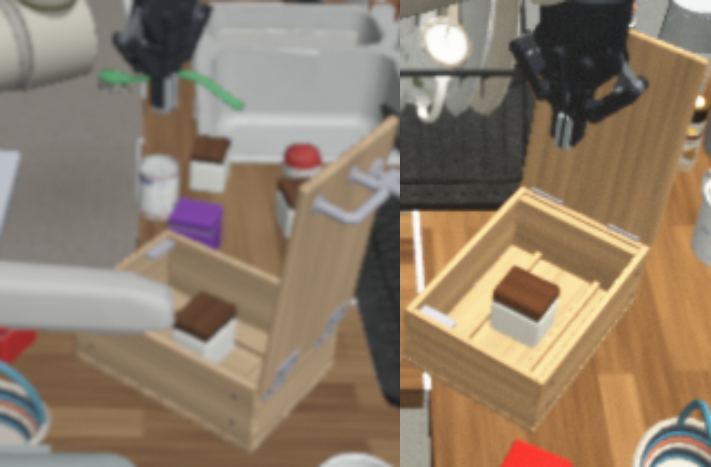

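The side view shows the lid leaning back past upright and standing on its own. The push met no force at x = 0.13, so the lid is already beyond that. Next I'll measure its angle and the stock canister, then push the canister back.

```bash
python3 - <<'E'
from bench import env,monitor,eyes,kinematics
from h import *
np.set_printoptions(precision=4,suppress=True)
g=dict(np.load("pics/s6.npz"))
C,d=rays(g,[[260+(706-400)/311*140,60+57/467*210]])
Cb=RB.T@(C-BC);db=RB.T@d[0];P=Cb+db*((-.085-Cb[1])/db[1]);print("lid corner box",P,"theta",np.pi-np.arctan2(P[2]-.088,P[0]-.12))
b=plane(g,np.array([[260+(u-400)/311*140,60+v/467*210] for u,v in((490,312),(543,343))]),.008)
bb=(b-BC)@RB;print("front bottom box",bb)
h=cv2.cvtColor(g["frame"],cv2.COLOR_RGB2HSV);k=((h[...,2]<125)&(h[...,1]>90)&(h[...,0]<14)).astype(np.uint8)
_,_,s_,ce=cv2.connectedComponentsWithStats(k)
for t,c in zip(s_,ce):
    if 80<t[4]<900:
        p=plane(g,[c],.058)[0];p2=plane(g,[c],.066);print(t[4],c,p,(p2-BC)@RB)
E
```

```text
lid corner box [ 0.1483 -0.085   0.3301] theta 1.687195117394078
front bottom box [[-0.0093  0.0391  0.008 ]
 [-0.0128 -0.0338  0.008 ]]
402 [444.7065  85.4602] [ 0.8692 -0.8021  0.058 ] [[ 0.6265 -0.0988  0.066 ]]
291 [203.9003 155.0687] [ 0.5582 -0.0506  0.058 ] [[-0.0724  0.3027  0.066 ]]
219 [154.6849 189.4703] [0.4382 0.0668 0.058 ] [[-0.2377  0.3222  0.066 ]]
165 [315.1758 193.9576] [ 0.4155 -0.3286  0.058 ] [[-0.0161 -0.0019  0.066 ]]
```

The lid stands at 1.69 rad. Worktop canister 1 has been knocked from about (0.475,0.030) to (0.438,0.067), so I'll re-measure it before picking. Now I'll hover over the stock canister for a wrist check.

```bash
python3 - <<'E'
from bench import env,monitor,eyes,kinematics
from h import *
np.set_printoptions(precision=4,suppress=True)
RF=down(YAW+np.pi)
env.release();env.movel(tcp(W([-.02,0,.22]),RF),velocity=.2)
g=eyes.grab_frame("wrist");np.savez("pics/w7.npz",**{k:g[k] for k in("frame","mtx","k1","view")})
h=cv2.cvtColor(g["frame"],cv2.COLOR_RGB2HSV);k=((h[...,2]<135)&(h[...,1]>90)&(h[...,0]<14)).astype(np.uint8)
n,L,s_,ce=cv2.connectedComponentsWithStats(k)
for i in range(1,n):
    if s_[i,4]>400:
        P=plane(g,np.argwhere(L==i)[:,::-1],.072);B=(P-BC)@RB;print(s_[i],B[:,:2].min(0),B[:,:2].max(0),cv2.minAreaRect(B[:,:2].astype(np.float32)))
cv2.imwrite("pics/w7.png",g["frame"][:,:,::-1])
E
```

```text
[ 234  176   56   43 1592] [-0.0296 -0.0275] [0.0189 0.0325] ((-0.005197010934352875, 0.0024384260177612305), (0.048463691025972366, 0.0587996207177639), 2.130091667175293)
```

View pics/w7.png

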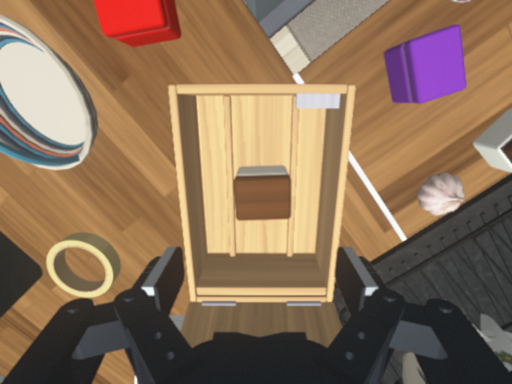

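The wrist view shows the stock canister's brown lid at (262,197). It measures 48 × 59 mm, centred at box (-0.005, 0.002). I'll grip it and push it back until it meets the rail.

```bash
python3 - <<'E'
from bench import env,monitor,eyes,kinematics
from h import *
RF=down(YAW+np.pi);Z=.050
B=lambda:np.round(RB.T@(monitor.sense()['position']-BC)*1e3,1)
env.movel(tcp(W([-.008,.001,.11]),RF),velocity=.2)
print(env.movel(tcp(W([-.008,.001,Z]),RF),velocity=.1,guard=8),B())
env.close_gripper(25);print(st(),B())
print(env.movel(tcp(W([.055,.001,Z]),RF),velocity=.08,guard=15),B(),st())
print(env.movel(tcp(W([.090,.001,Z]),RF),velocity=.02,guard=10),B(),st())
E
```

```text
False [-7.6  0.9 32. ]
t=56.8 p=[ 0.4169 -0.33    0.0321] F=[-1.   2.1  6.1] T=[0.23 0.06 0.03] gap=0.728 gf=27.5 [-7.6  1.  32.1]
False [55.5  0.9 32.1] t=57.7 p=[ 0.4668 -0.3686  0.0321] F=[-0.1 -0.1  4.4] T=[ 0.13 -0.04  0.03] gap=0.723 gf=27.6
True [70.5  1.1 32.1] t=58.6 p=[ 0.4788 -0.3775  0.0321] F=[-1.8  0.   4.2] T=[ 0.16 -0.05  0.01] gap=0.722 gf=26.7
```

```bash
python3 - <<'E'
from bench import env,monitor,eyes,kinematics
from h import *
RF=down(YAW+np.pi);Z=.050
np.set_printoptions(precision=4,suppress=True)
B=lambda:np.round(RB.T@(monitor.sense()['position']-BC)*1e3,1)
print(env.movel(tcp(W([.0745,.001,Z]),RF),velocity=.01,guard=14),B(),RB.T@monitor.sense()['contact_force'])
env.release();env.movel(tcp(W([.065,.001,.16]),RF),velocity=.15)
env.movel(tcp(W([.0,.001,.24]),RF),velocity=.25)
g=eyes.grab_frame("wrist")
def brown(g,zs,lim=400,fr=None):
    h=cv2.cvtColor(g["frame"],cv2.COLOR_RGB2HSV);k=((h[...,2]<135)&(h[...,1]>90)&(h[...,0]<14)).astype(np.uint8)
    n,L,s_,ce=cv2.connectedComponentsWithStats(k)
    for i in range(1,n):
        if s_[i,4]>lim:
            P=plane(g,np.argwhere(L==i)[:,::-1],zs)
            yield s_[i],P
for s,P in brown(g,.072):print(s,cv2.minAreaRect((((P-BC)@RB)[:,:2]).astype(np.float32)))
# over to the worktop canisters
R=down(np.pi);p=[.49,.0,.26];env.reach(tcp(p,R),q(R));print(st())
g=eyes.grab_frame("wrist");np.savez("pics/w8.npz",**{k:g[k] for k in("frame","mtx","k1","view")})
for s,P in brown(g,.064):print(s,cv2.minAreaRect(P[:,:2].astype(np.float32)))
cv2.imwrite("pics/w8.png",g["frame"][:,:,::-1])
E
```

```text
True [70.5  1.2 32.2] [-1.9659  0.5566  5.1741]
[ 235  219   50   38 1549] ((0.07132899761199951, 0.0014777053147554398), (0.05040229111909866, 0.06057363748550415), 0.05179384723305702)
t=62.1 p=[ 0.4902 -0.0009  0.241 ] F=[ 0.5 -0.2 -0. ] T=[-0.06  0.01  0.01] gap=1.001 gf=0.0
[ 289  112   59   51 1849] ((0.4446784555912018, 0.06797893345355988), (0.06028308346867561, 0.04812940955162048), 76.17355346679688)
[ 197  206   51   41 1407] ((0.5604509115219116, -0.049532148987054825), (0.053023695945739746, 0.061541978269815445), 7.746561527252197)
```

View pics/w8.png

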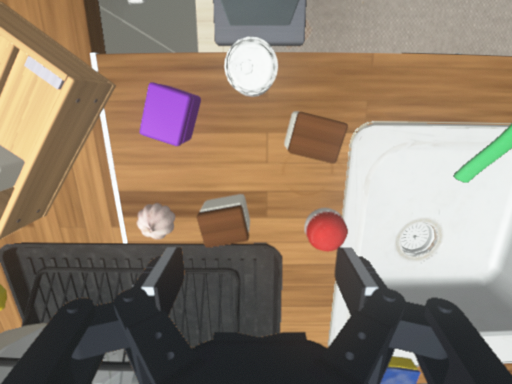

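The wrist view shows two canisters, at (318,137), which is the knocked one near the sink, and (224,220). The tin is at (251,66), the garlic at (155,221), the timer at (327,230) and the purple decoy at (170,113). The stock canister is flush, stopping twice at the same x. I'll pick the (224,220) canister first.

```bash
cat >> h.py <<'E'
def pick(env,c,yaw,dx=0.,zg=.040):
    R=down(np.pi+yaw);p=np.array([c[0],c[1],0])+R@np.array([-dx,0,0])
    env.reach(tcp(p+[0,0,.20],R),q(R));env.movel(tcp(p+[0,0,.11],R),velocity=.2)
    print("down",env.movel(tcp(p+[0,0,zg],R),velocity=.1,guard=6),st())
    env.close_gripper(30);print("grip",st())
    env.movel(tcp(p+[0,0,.20],R),velocity=.15);print("up",st())
RF=down(YAW+np.pi)
def bx():
    from bench import monitor
    s=monitor.sense();return np.round(RB.T@(s['position']-BC)*1e3,1),np.round(RB.T@s['contact_force'],1),round(s['clock'],1)
def place(env,xd,xmax,y=.001):
    env.reach(tcp(W([xd,y,.21]),RF),q(RF));env.movel(tcp(W([xd,y,.065]),RF),velocity=.12,guard=12);print(bx())
    print("floor",env.movel(tcp(W([xd,y,.044]),RF),velocity=.02,guard=4),bx())
    z=bx()[0][2]/1e3+HZ
    print("butt",env.movel(tcp(W([xmax,y,z]),RF),velocity=.02,guard=10),bx())
E
python3 - <<'E'
from bench import env
from h import *
pick(env,(.561,-.0500),.135,dx=-.005)
place(env,.002,.05)
E
```

```text
down False t=64.1 p=[ 0.5565 -0.0508  0.022 ] F=[ 0.5 -0.5  0.7] T=[-0.01  0.01  0.  ] gap=0.999 gf=0.0
grip t=64.4 p=[ 0.5564 -0.0508  0.0222] F=[-1.1  0.8  7.6] T=[0.17 0.24 0.05] gap=0.728 gf=32.6
up t=65.6 p=[ 0.5556 -0.0505  0.1803] F=[ 0.1 -0.6 -2.2] T=[ 0.01 -0.01 -0.01] gap=0.731 gf=33.0
(array([ 2.4,  0.9, 47. ]), array([ 0.2, -0.3, -3.3]), 68.2)
floor True (array([ 1.9,  1.1, 30.1]), array([-0.7,  0.3,  5.6]), 69.0)
butt True (array([ 2. ,  1.1, 30.2]), array([-2.5, -0.4,  4.6]), 69.4)
```

```bash
python3 - <<'E'
from bench import env,monitor
from h import *
z=.0302+HZ
env.movel(tcp(W([.002,.001,z+.0008]),RF),velocity=.02);print(bx())
for i in range(12):
    x=.002+.003*(i+1)
    g=env.movel(tcp(W([x,.001,z+.0008]),RF),velocity=.02,guard=12);b=bx();print(g,b[0],b[1],b[2])
    if g or b[1][0]<-8:break
E
```

```text
(array([ 1.8,  1. , 30.7]), array([-0.2,  0.5, -3.3]), 69.7)
False [ 5.   1.  30.9] [-0.7  0.6 -3.8] 70.0
False [ 8.1  1.  31. ] [-0.6  0.5 -3.6] 70.2
False [11.1  1.  31. ] [-0.3  0.4 -2.9] 70.5
False [14.1  1.  31. ] [-0.4  0.1 -2.9] 70.8
False [17.1  1.  31. ] [ 0.5 -0.1 -3.5] 71.2
False [18.6  1.3 30.6] [-7.9  0.3 -0.6] 71.5
True [19.3  1.9 30.2] [-2.   0.1  4.4] 71.7
```

```bash
cat >> h.py <<'E'
def brown(g,zs,lim=400):
    h=cv2.cvtColor(g["frame"],cv2.COLOR_RGB2HSV);k=((h[...,2]<135)&(h[...,1]>90)&(h[...,0]<14)).astype(np.uint8)
    n,L,s_,ce=cv2.connectedComponentsWithStats(k)
    for i in range(1,n):
        if s_[i,4]>lim:yield s_[i],plane(g,np.argwhere(L==i)[:,::-1],zs)
E
python3 - <<'E'
from bench import env,eyes
from h import *
env.release();env.movel(tcp(W([.016,.001,.16]),RF),velocity=.15);env.movel(tcp(W([.0,.001,.24]),RF),velocity=.25)
g=eyes.grab_frame("wrist");cv2.imwrite("pics/w9.png",cv2.resize(g["frame"][60:320,140:400],(600,600))[:,:,::-1])
for s,P in brown(g,.072):print(s,cv2.minAreaRect((((P-BC)@RB)[:,:2]).astype(np.float32)))
R=down(np.pi-.24);p=[.46,.06,.26];env.reach(tcp(p,R),q(R));print(st())
g=eyes.grab_frame("wrist")
for s,P in brown(g,.064):print(s,cv2.minAreaRect(P[:,:2].astype(np.float32)))
cv2.imwrite("pics/w10.png",g["frame"][:,:,::-1])
E
```

```text
[ 234  182   51   78 2962] ((0.047931112349033356, 0.0013580918312072754), (0.0996914729475975, 0.05961586907505989), 0.3275480568408966)
t=74.9 p=[0.4602 0.0593 0.2411] F=[-0.6  0.6 -0.3] T=[0.07 0.02 0.01] gap=1.004 gf=0.0
[ 239  141   50   40 1905] ((0.44438159465789795, 0.06876812875270844), (0.05991550162434578, 0.0479850135743618), 76.21182250976562)
```

View pics/w9.png

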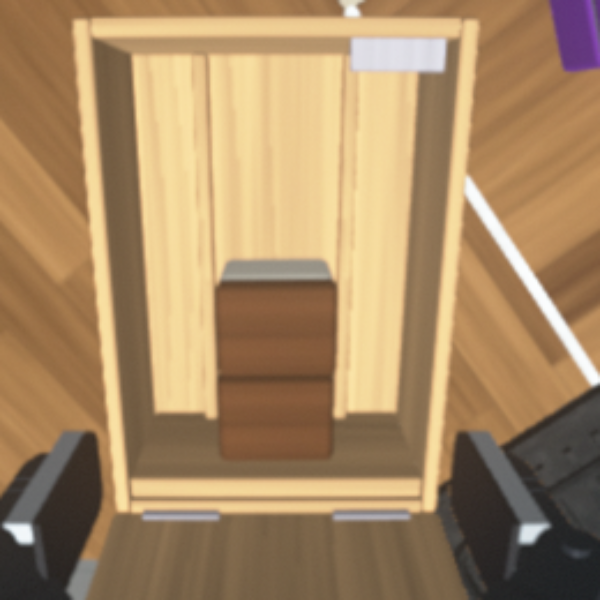

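The crop shows two brown lids butted at (275,375) with no gap. They measure 99.7 mm together and end at the rail. The second canister is still at (0.444,0.069) with yaw -0.24, so I'll pick it.

```bash
python3 - <<'E'
from bench import env,monitor,eyes
from h import *
pick(env,(.4444,.0688),-.241,zg=.042)
xd=-.048;y=.001
env.reach(tcp(W([xd,y,.21]),RF),q(RF));env.movel(tcp(W([xd,y,.065]),RF),velocity=.12,guard=12);print(bx())
print("floor",env.movel(tcp(W([xd,y,.046]),RF),velocity=.02,guard=4),bx())
z=bx()[0][2]/1e3+HZ+.0006
env.movel(tcp(W([xd,y,z]),RF),velocity=.02)
for i in range(14):
    x=xd+.003*(i+1)
    g=env.movel(tcp(W([x,y,z]),RF),velocity=.02,guard=12);b=bx();print(g,b[0],b[1],b[2])
    if g or b[1][0]<-8:break
E
```

```text
down False t=76.8 p=[0.4449 0.0688 0.0239] F=[ 0.2  0.5 -0.4] T=[ 0.01  0.01 -0.02] gap=1.000 gf=0.0
grip t=77.1 p=[0.4448 0.0688 0.0239] F=[-1.6  0.2  6.9] T=[-0.01  0.18  0.01] gap=0.722 gf=33.5
up t=78.3 p=[0.4439 0.0689 0.1805] F=[-0.2  0.6 -3.6] T=[ 0.01  0.01 -0.03] gap=0.722 gf=33.4
(array([-47.6,   0.9,  46.9]), array([ 0.4, -0.2, -2.6]), 81.1)
floor True (array([-48.2,   1. ,  31.9]), array([-0.5,  0.2,  4. ]), 81.8)
False [-45.    1.   32.4] [-0.4  1.2 -2.8] 82.3
False [-41.9   1.   32.5] [-0.4 -0.6 -3.3] 82.6
False [-38.9   1.   32.5] [ 0.7  0.6 -3.4] 82.9
False [-35.9   1.   32.5] [-0.   0.4 -2.8] 83.2
False [-32.9   1.   32.5] [-0.8 -0.2 -3.3] 83.5
False [-29.9   1.   32.5] [ 0.4 -0.8 -3.8] 83.8
False [-26.9   1.   32.5] [ 0.9  1.1 -3. ] 84.1
True [-25.7   1.3  32. ] [-1.6 -0.4  4.5] 84.3
```

```bash
python3 - <<'E'
from bench import env,eyes
from h import *
env.release();env.movel(tcp(W([-.028,.001,.16]),RF),velocity=.15);env.movel(tcp(W([-.02,.001,.26]),RF),velocity=.25)
g=eyes.grab_frame("wrist")
for s,P in brown(g,.072):print(s,cv2.minAreaRect((((P-BC)@RB)[:,:2]).astype(np.float32)))
f=eyes.grab_frame("scene");C=np.zeros((600,800,3),np.uint8)
C[:300,:400]=cv2.resize(f["frame"],(400,300));C[:300,400:]=cv2.resize(eyes.grab_frame("side")["frame"],(400,300));C[300:,:300]=cv2.resize(g["frame"][60:320,140:400],(300,300))
cv2.imwrite("pics/s11.png",C[:,:,::-1]);print(st())
E
```

```text
[ 235  153   50  111 2636] ((0.023459233343601227, 0.001957949250936508), (0.059838615357875824, 0.1482110172510147), 89.9642562866211)
t=86.3 p=[ 0.4067 -0.3219  0.2397] F=[0.1 1.  0.5] T=[-0.01 -0.04 -0.  ] gap=1.001 gf=0.0
```

View pics/s11.png

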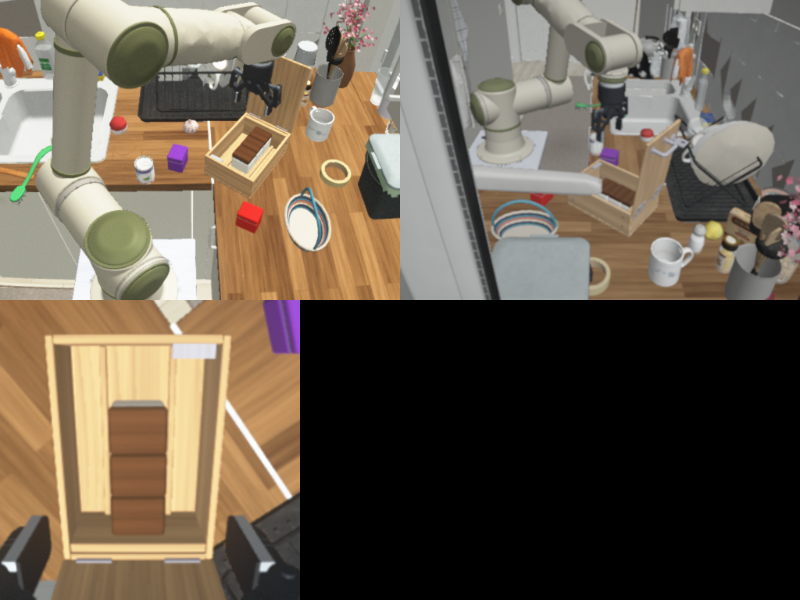

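The picture shows the three lids butted in the row at (138,470), ending at the hinge rail. No canister is left on the worktop, and the garlic, tin and timer are where they were. Next I'll pull the lid forward with the open fingers straddling it, the rear finger behind the bar. I'll check reach before moving.

```bash
cat > close1.py <<'E'
from bench import env,kinematics,monitor
from h import *
import sys
def P(th,dx=-.0375,y=0.):return bar(th)+RB@np.array([dx,y,0])+[0,0,-.025]
S=P(1.69,-.025);U=S+[0,0,.075]
ths=list(np.arange(1.69,.99,-.1))+[.97]
for p in[U,S]+[P(t) for t in ths]+[P(.97)+[0,0,.09]]:
    if kinematics.ik(p,q(R0)) is None:print("no ik",RB.T@(p-BC))
if len(sys.argv)>1:
    V=W([-.02,-.03,.0]);V[2]=U[2]+.01
    env.reach(V,q(R0));env.movel(U,velocity=.15);print(bx())
    print(env.movel(S,velocity=.06,guard=8),bx())
    for t in ths:
        g=env.movel(P(t),velocity=.06,guard=20);print("%.2f"%t,g,bx())
        if g:break
E
python3 close1.py
python3 close1.py go
```

```text
(array([162.7, -30. , 351.3]), array([ 0.7, -0.9,  0.2]), 89.0)
False (array([163. , -30. , 276.6]), array([-0.7,  0.1,  0.5]), 90.4)
1.69 False (array([150.5, -30. , 276.7]), array([-0.9,  1.7,  1. ]), 90.8)
1.59 False (array([129.1, -30. , 281.8]), array([-0.6,  0.7, -0.8]), 91.3)
1.49 False (array([107.3, -30. , 285.2]), array([-0.4, -0.3, -0.4]), 91.8)
1.39 False (array([ 85.3, -30. , 286.5]), array([0.3, 1. , 0. ]), 92.3)
1.29 False (array([ 63.2, -30. , 285.6]), array([ 0.1, -0.5,  0.8]), 92.8)
1.19 False (array([ 41.4, -30. , 282.5]), array([0.5, 0.3, 0.6]), 93.4)
1.09 False (array([ 19.9, -30. , 277.2]), array([-0.1,  0.4, -0.1]), 93.9)
0.97 False (array([ -4.9, -30. , 268.1]), array([ 0.4, -0. ,  0.2]), 94.5)
```

There was no force at all, so I'll look.

```bash
python3 - <<'E'
from bench import eyes
import cv2,numpy as np
a=eyes.grab_frame("scene")["frame"][20:260,230:440];b=eyes.grab_frame("side")["frame"][60:300,180:390]
cv2.imwrite("pics/s12.png",np.hstack([cv2.resize(a,(400,457)),cv2.resize(b,(400,457))])[:,:,::-1])
E
```

```text
(no output)
```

View pics/s12.png

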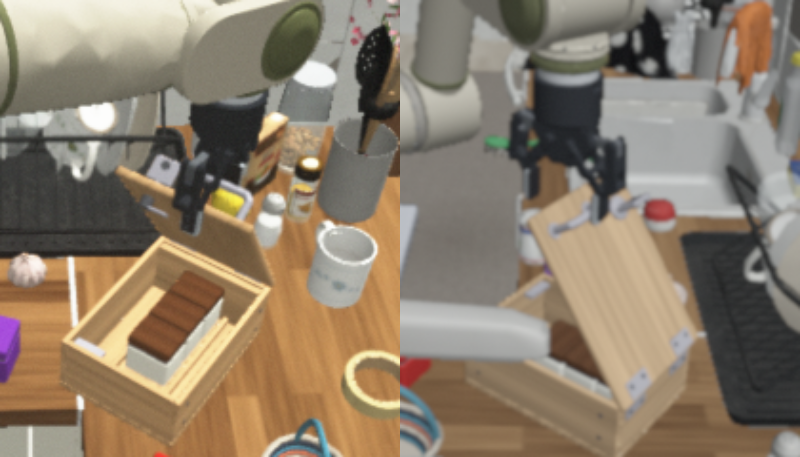

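The lid has followed to about 1.0 rad: the bar is at (210,205) left and (600,215) right, with the rear finger behind it. Next I'll regrip the bar with a tilted tool and close the lid slowly.

```bash
python3 - <<'E'
from bench import env,monitor,kinematics
from h import *
s=monitor.sense()
env.movel(s['position']+[0,0,.10],velocity=.15)
R=tilt(R0,.2);env.movel(tcp(W([.03,-.03,.41]),R),velocity=.15,frame=q(R));print(bx())
R=tilt(R0,.65);T=.97
env.movel(tcp(bar(T),R)-R[:,2]*.055,velocity=.1,frame=q(R));print(bx())
print(env.movel(tcp(bar(T),R),velocity=.05,guard=8),bx())
env.close_gripper(25);print(bx(),st(), "off",RB.T@(monitor.sense()['position']-tcp(bar(T),R))*1e3)
E
```

```text
(array([ 26.5, -30. , 390.1]), array([-0.6,  0.6, -0.1]), 95.9)
(array([ 54.1, -30. , 323.3]), array([-0.1, -0.2,  0.4]), 96.8)
False (array([ 21.3, -30. , 278.3]), array([-0.4,  0.8,  0.3]), 98.0)
(array([ 21.5, -30. , 277.3]), array([ 3.6,  0.3, -5.9]), 98.7) t=98.7 p=[ 0.421  -0.3722  0.2773] F=[ 3.  -1.9 -5.9] T=[-0.8  -1.01  0.04] gap=0.106 gf=26.4 off [ 0.30155923 -0.00714948 -0.82856383]
```

```bash
python3 - <<'E'
from bench import env,monitor
from h import *
for i,th in enumerate(np.linspace(.97,.04,11)[1:]):
    R=tilt(R0,.65*th/.97);g=env.movel(tcp(bar(th),R),velocity=.05 if th>.2 else .03,frame=q(R),guard=25)
    print("%.2f"%th,g,bx())
    if g:break
else:
    for dz in(.0,-.002,-.004):
        g=env.movel(tcp(bar(0)+[0,0,dz],R0),velocity=.012,frame=q(R0),guard=12);b=bx();print(dz,g,b)
        if g or b[1][2]>10:break
E
```

```text
0.88 False (array([  3.6, -30. , 267.4]), array([  1.7,  -0. , -12.2]), 99.2)
0.78 False (array([-12.5, -30. , 256.3]), array([  5. ,   0.2, -12.8]), 99.8)
0.69 False (array([-27.8, -30. , 243.8]), array([  6.1,  -0.1, -12.9]), 100.3)
0.60 False (array([-41.9, -30. , 229.7]), array([  6. ,  -0.5, -11.3]), 100.9)
0.51 False (array([-54.6, -30. , 214.5]), array([  6.1,   0.1, -10.4]), 101.4)
0.41 False (array([-66. , -30.1, 198. ]), array([ 5.3,  0. , -8.9]), 102.0)
0.32 False (array([-75.9, -30.1, 180.3]), array([ 3.8, -0.3, -5.8]), 102.5)
0.23 False (array([-84.3, -30. , 161.2]), array([-0. , -0.3, -4. ]), 103.1)
0.13 False (array([-90.7, -30. , 141.6]), array([-5.6, -2.3, -0.5]), 103.9)
0.04 False (array([-95.2, -30. , 121.7]), array([-5.1, -2.4, -0.9]), 104.8)
0.0 True (array([-96.1, -30.1, 116.5]), array([-2. , -0.3,  5.9]), 105.3)
```

```bash
python3 - <<'E'
from bench import env,monitor,eyes
from h import *
for dz in(.0015,0,-.0015,-.003):
    g=env.movel(tcp(bar(0)+[0,0,dz],R0),velocity=.01,frame=q(R0),guard=16);b=bx();print(dz,g,b)
    if b[1][2]>12:break
env.release();env.movel(tcp(bar(0)+[0,0,.10],R0),velocity=.15)
# away for a clear look at the lid corners
env.movel(tcp(W([-.076,.052,.26]),R0),velocity=.2)
f=eyes.grab_frame("side");np.savez("pics/side13.npz",**{k:f[k] for k in("frame","mtx","k1","view")});print(bx())
E
```

```text
0.0015 True (array([-95.9, -30.1, 116.4]), array([-1.7,  0.1,  7. ]), 105.5)
0 True (array([-95.9, -30.1, 116.4]), array([-2.7,  0.4,  7.1]), 105.7)
-0.0015 True (array([-95.9, -30.1, 116.4]), array([-2.1, -0.7,  6.7]), 105.9)
-0.003 True (array([-95.9, -30.1, 116.4]), array([-1.4,  0.1,  7.1]), 106.2)
(array([-76.4,  51.3, 240.5]), array([-0.2, -1. ,  0.1]), 108.4)
```

The push-down stops hard at the same height, so the lid seems seated. I'll confirm by touching its front edge, where the top should be at z = 0.098.

```bash
python3 - <<'E'
from bench import env,monitor,eyes
from h import *
env.close_gripper(30);env.movel(W([-.107,.016,.16]),velocity=.2)
g=env.movel(W([-.107,.016,.090]),velocity=.015,guard=6);print(g,bx())
env.movel(W([-.107,.016,.16]),velocity=.15)
a=dict(np.load("pics/side0.npz"));b=dict(np.load("pics/side13.npz"))
d=cv2.absdiff(a["frame"],b["frame"]).max(2);m=(d>40)
for n,p in(("front-right corner",[-.12,-.085,.098]),("back-right",[.12,-.085,.098]),("rim mid right",[-.05,-.085,.09]),("bar",[-.096,-.03,.132]),("back left",[.12,.085,.098])):
    u,v=proj(b,W(p))[0].astype(int);print(n,u,v,m[v-8:v+9,u-8:u+9].sum())
E
```

```text
True (array([-107.1,   16.1,   98. ]), array([-1.6,  0.3,  5.5]), 113.3)
front-right corner 211 229 0
back-right 294 271 0
rim mid right 233 243 0
bar 233 210 0
back left 332 233 0
```

The lid is shut: the touch was at exactly 98.0 mm and the picture is unchanged from the start at every lid corner. Now I'll lock it.

```bash
python3 - <<'E'
from bench import env,monitor,eyes
from h import *
K=W([-.0764,.0527,.124])
env.release();env.movel(tcp(K+[0,0,.06],R0),velocity=.15)
print(env.movel(tcp(K,R0),velocity=.06,guard=8),bx())
env.close_gripper(40);print(bx(),st())
RL=down(YAW);env.reach(tcp(K,RL),q(RL));env.hold(.3);print(bx(),st())
env.release();print(bx())
env.movel(tcp(K+[0,0,.09],RL),velocity=.15)
env.reach(tcp(W([-.20,.10,.30]),RL),q(RL))
f=eyes.grab_frame("scene");g=dict(np.load("pics/scene0.npz"))
d=cv2.absdiff(f["frame"],g["frame"]).max(2)>40
u,v=proj(f,K)[0].astype(int);print("key px diff",u,v,d[v-12:v+13,u-12:u+13].sum())
for n,p in(("garlic",[.575,-.156,.03]),("tin",[.3705,-.0115,.05]),("timer",[.585,.097,.03]),("bar",bar(0))):
    u,v=proj(f,p)[0].astype(int);print(n,u,v,d[v-9:v+10,u-9:u+10].sum())
print(st())
E
```

```text
False (array([-76.2,  52.7, 105.6]), array([ 0.2, -0.5,  0.3]), 116.3)
(array([-76.1,  52.7, 105.4]), array([ 1.8,  0.2, -0.3]), 116.9) t=116.9 p=[ 0.3943 -0.2472  0.1054] F=[ 1.6 -0.9 -0.3] T=[-0.18 -0.32 -0.02] gap=0.088 gf=41.3
(array([-76.7,  53.4, 105.4]), array([-0.1,  6.6,  2.9]), 118.6) t=118.6 p=[ 0.3942 -0.2462  0.1054] F=[3.9 5.3 2.9] T=[ 0.78 -0.49 -0.06] gap=0.090 gf=41.8
(array([-76.4,  52.7, 105.3]), array([0.5, 0.5, 0.8]), 119.4)
key px diff 284 182 0
garlic 243 157 47
tin 184 212 0
timer 150 156 0
bar 310 201 0
t=120.8 p=[ 0.3253 -0.1347  0.2802] F=[ 0.7 -0.3 -0.3] T=[0.03 0.05 0.05] gap=1.002 gf=0.0
```

The key looks as it did at the start (locked). The garlic difference is probably the gripper standing in the line of sight, so I'll move aside and compare.

```bash
python3 - <<'E'
from bench import env,eyes
from h import *
R=down(YAW);p=tcp([.30,.25,.30],R);env.reach(p,q(R))
f=eyes.grab_frame("scene");g=dict(np.load("pics/scene0.npz"))
d=cv2.absdiff(f["frame"],g["frame"]).max(2)>40
for n,p in(("key",W([-.0764,.0527,.124])),("garlic",[.575,-.156,.03]),("tin",[.3705,-.0115,.05]),("timer",[.585,.097,.03]),("bar",bar(0))):
    u,v=proj(f,p)[0].astype(int);print(n,u,v,d[v-9:v+10,u-9:u+10].sum())
print(st())
E
```

```text
key 284 182 0
garlic 243 157 0
tin 184 212 0
timer 150 156 0
bar 310 201 0
t=122.3 p=[0.3006 0.2494 0.2811] F=[-0.4  0.6 -0.4] T=[-0.02  0.05  0.03] gap=1.000 gf=0.0
```

```bash
python3 -c "
from bench import job
print(job.hand_in())"
```

```text
the job is handed in; nothing more can be done
None
```

I handed the job in at about 122 s; the hinge swung freely, both worktop canisters are butted flush behind the inside one, the box is shut and locked, and the garlic, tin and timer are where they were. One departure: after the swing I let go of the lid at about 1.0 rad, then pushed it fully open from inside to about 1.69 rad, where it stayed up.

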